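# Seal the nozzle pot: seat the double lid, pin the inner lid, lift the outer lid alone

### The arm

A 7-joint arm with a two-finger parallel gripper is mounted at the origin on a cart in front of the work surface, level with it; the furniture and walls round the work are solid. World frame = base frame: x ahead of the robot, y to its left, z up, the work surface at z = 0. Lengths are in m, angles in rad, forces in N, time in s.
With the tool pointing down it reaches from about 0.425 to 0.875 m from the base axis. Payload 4.7 kg.
Tool frame: the origin (TCP) lies between the finger pads; the fingertips stand 14 mm ahead of it and the grasp point (between the pads) lies 5 mm behind it; z points along the fingers, y is the line along which they close (so a half turn about z gives the same grasp; the last joint's range is limited). The gripper opens to 87 mm and grips with 3 to 60 N. Pads are 19 mm wide; open, the fingers measure 117 mm over their backs; the gripper's body (75 mm by 190 mm) begins 51 mm behind the grasp point.
Start: joints at [-1.114, 0.321, -0.07, 1.45, 0.023, 1.371, -0.057], TCP at [0.279, 0.587, 0.237] pointing down, gripper open.
Joint ranges: [-2.86, 2.86], [-0.3, 2.09], [-1.38, 1.24], [0.06, 2.45], [-1.56, 4.7], [0.09, 2.05], [-2.69, 2.69]. Speed limits (rad/s): [2.57, 2.57, 3.14, 3.14, 3.14, 3.14, 3.14].

### API

Orientations are given as a rotation vector (axis times angle).
In Python, from bench import get_state, get_image, camera_params, close_job gives the robot as it stands. The module is installed in compiled form; this text tells all that it offers.
- The arm moves only by the tool arm_command, never from a script. Its argument "motion" is a list of rows, each a list of 5 numbers: the finger opening in mm, from 0 to 87, then the shift along the tool's x, y, z in mm, then the turn about the tool's z in degrees. In form: [[gripper, x, y, z, spin], ...]. A call has 1 to 5 rows; each row is the pose to reach, as a shift and turn from the pose commanded when the call began, along the tool's axes at that moment; what a row does not reach only later rows make up. A row lasts 1/12 s, in which the tool goes at most 41.7 mm and 7.16 degrees, less where a joint would pass 70% of its speed; a pose out of reach is approached as far as the arm can. A call with a gripper value outside its range is refused whole. The fingers move at their own pace and stop on an object; "newtons" is the grip in N (left out, the last holds). Time passes only in rows, so rows that repeat a pose let the fingers close. It gives the time, the measured TCP pose, the force, the opening and the grip force at its end, in the units of the state.
- get_state(): the state, without advancing time (a new reading comes with each control period).
- get_image(name): name is "side" or "top"; returns (picture, depth): 420x560x3 uint8, red, green, blue; 420x560 float32, m along the optical axis (not along the pixel's ray), 0 where there is no reading.
- camera_params(name): a dict with "intrinsics" (3x3 intrinsics, pixels), "D" ([k1, k2, p1, p2, k3] as OpenCV has them; the pictures are not rectified), "extrinsics" (4x4, takes a point from camera to world coordinates). Camera axes: x right, y down, z forward; pixel columns grow to the right and rows downward; lengths in m; the calibration is good to about 2 mm. A picture is of the moment at which its call begins. camera_params takes no time and is no camera call.
- close_job(): hands the job in; it is judged then, once.
The state is a dict: "time": time; "joint_positions": joint angles; "qd": joint speeds; "joint_torque": joint torques, N m; "position": TCP position; "tool_rot": TCP orientation; "ft_force": force on the tool from outside, world axes, zero at the start; "torque": the same for the moment, N m; "grip_width": opening from 0.0 (shut) to 1.0 (fully open); "grip_force": force on a finger pad.
Only numpy, scipy, OpenCV 4.12 (cv2) and the standard library are available. Lean on these libraries where they do the work, as an engineer would, in place of code of your own. Each camera call takes 0.05 s, during which the arm holds its last target. There are 200 camera calls.

### The job

Pick up the double lid by the handle and lower it onto the open pot with the inner lid's drilled ear over the pot's drilled lug, then push the retaining pin down through both holes until its collar sits on the ear. Then turn the outer lid about an eighth of a turn counterclockwise (seen from above) to unhook it, lift it off alone without lifting or tilting the inner lid, and finish still holding it level in the gripper, at least 8 cm above where it sat, with the pinned inner lid closed on the pot. Leave the other things on the bench where they are.

Things in the scene. Friction and masses are not known exactly. Their poses are not given: they have to be found in the camera images.
- pot: fixed open aluminium pot: outside diameter 76, mouth 68, rim 60 above the bench, on a 104x104x3 foot plate. Origin: centre of its underside, z up. A drilled flat lug, 26 wide, 8 thick, sticks out along the pot's own -x to 79 from the axis; its top is 58 above the bench.
- pot_hole (a point): centre of the mouth of the 12 mm through hole in the pot's lug, at the lug's top face: 66 from the pot's axis along its -x, 58 above the bench. Open air below the lug.
- inner_lid: loose inner lid, aluminium, 220 g: plug 64 across, 12 deep, lower half tapered (2 mm play in the pot's mouth), under a flange 76 across, 5 thick, that rests on the rim. Origin: centre of the plug's underside, z up; seated it is 48 above the bench. Bayonet lugs at its own +y and -y, drilled ear along its -x. Starts standing on the bench on its plug, level, under the outer lid.
- inner_hole (a point): centre of the 12 mm through hole in the inner lid's ear, at the ear's top: 66 from the lid's axis along its -x, 17 above its origin. The ear is 26 wide, 5 thick and ends 79 from the axis. Seated, this point is 65 above the bench.
- outer_lid: loose outer lid, steel, 200 g: disc 104 across, 4 thick, on the inner lid's flange. Origin: centre of the disc's underside, z up; seated 65 above the bench. Hooks at its +y and -y (10 down) pass under the inner lid's lugs with 2 mm play, so both lids lift together. Hooked when its axes match the inner lid's; free when turned 0.55 to 1.0 rad (best 0.8) counterclockwise from above.
- handle (a point): point on the outer lid's axis inside its black bar handle, 20 above the outer lid's origin. Bar: 60 long along the outer lid's x, 12 thick along y, from 4 to 32 above that origin; grip it across the 12 mm. Clockwise turning meets a stop; only friction resists counterclockwise, so an unpinned inner lid may turn along.
- pin: loose steel retaining pin, upright, 62 long, 40 g. Origin: its lower tip, z up the pin. Shank diameter 8, 26 long, last 8 tapered to 4; collar diameter 16 at 26 to 30 above the tip; then a round grip stem, diameter 12, up to 62. Starts in its block's hole, collar on the block, tip 6 above the bench. Fully home in the ear its tip is 39 above the bench.
- pin_block: fixed dark steel block 50x50x32 with one upright hole of diameter 11 in which the pin is parked; origin centre of its underside.
- injector_c: loose bystander: diesel injector lying, 32x170x56; origin centre of its underside; leave it where it is
- marker: loose bystander: marker pen lying, 17x132x20; origin centre of its underside; leave it where it is
- hex_key: loose bystander: black hex key lying, 35x103x7; origin centre of its underside; leave it where it is
- brass_drift: loose bystander: brass rod lying, 17x130x15; origin centre of its underside; leave it where it is
- spare_coupler: loose bystander: upright hose coupler, 26x30x88; origin centre of its underside; leave it where it is
- grease_tub: loose bystander: round screw-lid tub, 59x59x42; origin centre of its underside; leave it where it is
- screwdriver: loose bystander: screwdriver lying, 26x222x29; origin centre of its underside; leave it where it is

How it is judged:
By the outcome, as a careful person would: the job done as asked, in the order asked, and still so for the second after the job is handed in, while the arm keeps its last pose, push and grip.
It also fails if it takes over 72 s, if anything falls off the work surface, if the arm or the gripper's body presses on something with over 40 N, if the wrist force passes 120 N, or if a joint passes its speed limit or range.

## Working session

There is one attempt and no reset: what is moved stays moved. The work goes in short steps, Python scripts to look and compute and a tool call to move; the robot and the scene stay as the last step left them, time stands still between calls to the robot, and variables do not carry over. Pictures are saved under pics/ and viewed, at most 12 in all, crops included, and the job is handed in when it is done.

Besides the shell and the picture viewer there is one more tool, called as name([rows], argument=value, ...), one row to a line, values as JSON. arm_command: Moves the arm, as the interface text tells. Its arguments: {"type":"object","properties":{"motion":{"type":"array"},"newtons":{"type":"number"}},"required":["motion"]}

```bash
mkdir -p pics; cat > h.py <<'E'
import numpy as np, cv2
from bench import *
def cam(n):
    p=camera_params(n); return np.array(p["intrinsics"],float),np.array(p["D"],float),np.array(p["extrinsics"],float)
def cast(n,uv,z):
    K,D,E=cam(n); u=cv2.undistortPoints(np.array(uv,float).reshape(-1,1,2),K,D).reshape(-1,2)
    d=np.c_[u,np.ones(len(u))]@E[:3,:3].T; o=E[:3,3]; return o+d*((z-o[2])/d[:,2])[:,None]
def cloud(n,dep):
    h,w=dep.shape; K,D,E=cam(n); g=np.stack(np.meshgrid(np.arange(w),np.arange(h)),-1).reshape(-1,1,2).astype(float)
    u=cv2.undistortPoints(g,K,D).reshape(h,w,2); P=np.dstack([u*dep[...,None],dep])
    W=P@E[:3,:3].T+E[:3,3]; W[dep==0]=np.nan; return W
def proj(n,P):
    K,D,E=cam(n); R=E[:3,:3].T; return cv2.projectPoints(np.array(P,float).reshape(-1,1,3),cv2.Rodrigues(R)[0],-R@E[:3,3],K,D)[0].reshape(-1,2)
E
python3 - <<'E'
from h import *
s=get_state(); print(s)
for n in("top","side"):
    im,d=get_image(n); np.savez("f_%s0.npz"%n,im=im,d=d); cv2.imwrite("pics/%s0.png"%n,cv2.resize(im[...,::-1],(800,600)))
    K,D,E=cam(n); print(n,K[0,0],E[:3,3],E[:3,2])
E
```

```text
{'time': 0.0, 'joint_positions': array([-1.11393431,  0.32180491, -0.07008578,  1.45162311,  0.02261577,
        1.37076711, -0.05693547]), 'qd': array([ 0.00010694, -0.00071986,  0.0001346 ,  0.00037141, -0.00112399,
        0.00139948, -0.00073617]), 'joint_torque': array([ 2.09158702e-04, -4.91277015e+01, -4.04099207e-01, -3.12529492e+01,
       -6.40160521e-02,  4.36687970e-02,  1.75175569e-04]), 'position': array([0.27831987, 0.58685358, 0.23549928]), 'tool_rot': array([-6.89760646e-01, -3.06463666e+00,  2.81460014e-03]), 'ft_force': array([0.78965311, 0.15677574, 0.00684971]), 'torque': array([-0.04027179, -0.00657958,  0.01008536]), 'grip_force': 0.0, 'grip_width': 1.0021464190539846}
top 474.53848325274777 [ 0.29106313 -0.02394778  1.23533971] [ 0.20226526  0.01972969 -0.97913202]
side 388.3237965324363 [ 0.53352604 -1.17496939  0.52208433] [ 0.01909921  0.9354889  -0.35283952]
```

View pics/top0.png

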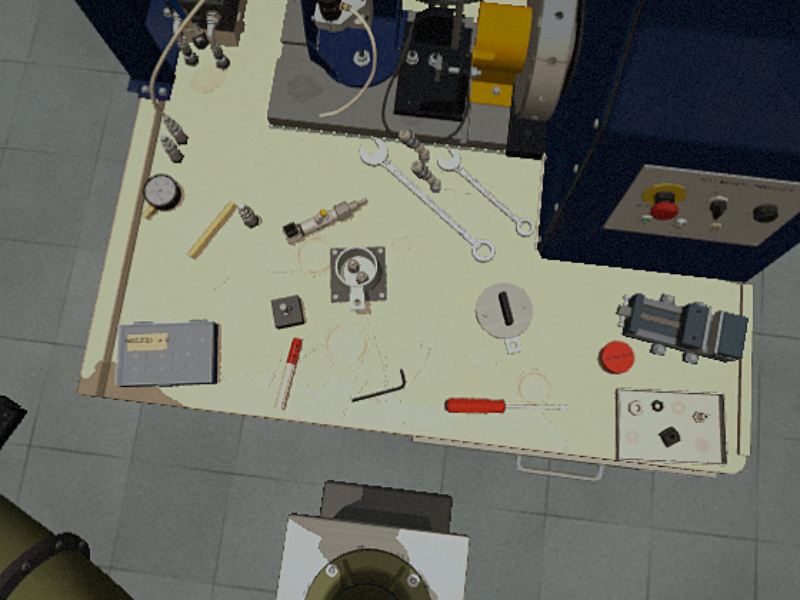

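View pics/side0.png

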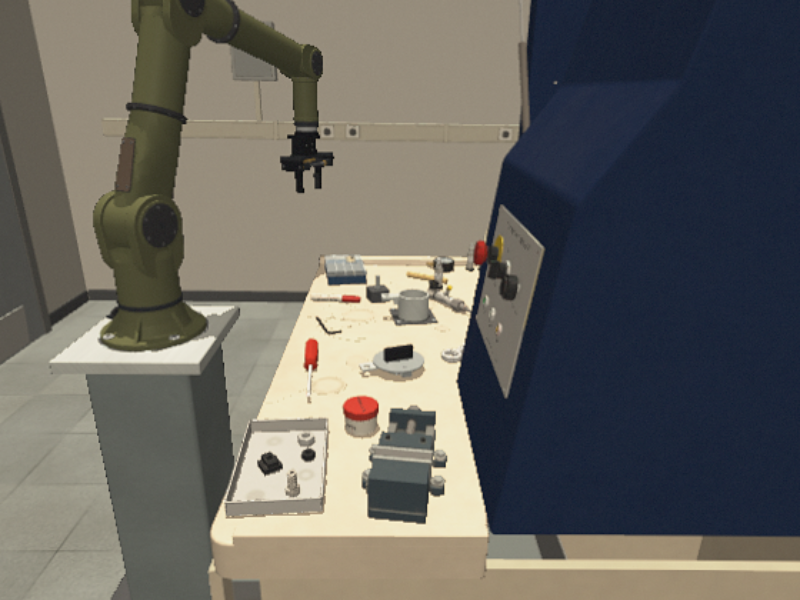

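The top view (800 px scale) shows the pot at (357,270) with its lug at (357,297), the pin block at (287,311), and the lid at (505,310) with its ear at (512,345). I'll measure these now.

```bash
python3 - <<'E'
from h import *
f=np.load("f_top0.npz"); im,d=f["im"],f["d"]
c=[]
for (x,y) in [(250,192),(355,225),(201,218)]:
    c.append(cv2.resize(im[y-35:y+35,x-32:x+32,::-1],None,fx=4,fy=4,interpolation=cv2.INTER_CUBIC))
cv2.imwrite("pics/crops.png",np.hstack(c))
W=cloud("top",d)
for nm,(x0,x1,y0,y1),zs in [("pot",(225,275,165,220),[(.052,.063)]),("lid",(325,380,190,252),[(.015,.027),(.04,.06)]),("block",(185,215,200,232),[(.025,.036),(.05,.08)])]:
    P=W[y0:y1,x0:x1].reshape(-1,3); I=im[y0:y1,x0:x1].reshape(-1,3).astype(int)
    print(nm,np.nanpercentile(P[:,2],[2,50,98]).round(4))
    for a,b in zs:
        m=(P[:,2]>a)&(P[:,2]<b); q=P[m]
        if len(q)>5:
            r=cv2.minAreaRect((q[:,:2]*1000).astype(np.float32)); ce=cv2.minEnclosingCircle((q[:,:2]*1000).astype(np.float32))
            print(a,len(q),q.mean(0).round(4),q[:,2].std().round(4),r,ce)
E
```

```text
pot [-0.0039  0.0032  0.0616]
0.052 285 [0.5655 0.0914 0.0586] 0.0025 ((572.3448486328125, 92.99102783203125), (115.95542907714844, 72.24286651611328), 7.664385795593262) ((572.0828857421875, 92.333984375), 58.36070251464844)
lid [-0.004   0.0028  0.0476]
0.015 1131 [ 0.5484 -0.182   0.0213] 0.0025 ((543.3406372070312, -178.47454833984375), (102.48851776123047, 123.76167297363281), 76.63565826416016) ((539.564697265625, -183.166015625), 65.48466491699219)
0.04 115 [ 0.5524 -0.1804  0.0484] 0.0027 ((553.4891967773438, -180.7796630859375), (59.533912658691406, 12.54749870300293), 19.628154754638672) ((552.6170654296875, -178.33493041992188), 29.78849983215332)
block [-0.0043  0.0035  0.0615]
0.025 322 [0.5018 0.2118 0.0321] 0.0021 ((502.3224182128906, 212.25094604492188), (51.38251876831055, 50.70040512084961), 19.056537628173828) ((502.3243103027344, 210.3562469482422), 34.40565490722656)
0.05 25 [0.5022 0.2115 0.0652] 0.005 ((502.7899169921875, 212.1231231689453), (9.861029624938965, 10.959500312805176), 68.8895034790039) ((502.9016418457031, 212.24168395996094), 5.788341045379639)
```

View pics/crops.png

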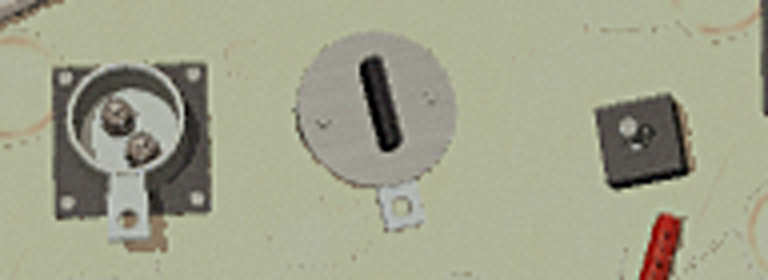

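The crops show the pot lug hole at about px (250,211), the lid ear hole at about px (359,241), and the pin stem in the dark block. Next I'll fit these more precisely.

```bash
cat > fit.py <<'E'
from h import *
from scipy.optimize import least_squares
def circ(P,r0):
    f=lambda p:np.hypot(P[:,0]-p[0],P[:,1]-p[1])-p[2]
    s=least_squares(f,[*np.median(P[:,:2],0),r0],loss="soft_l1",f_scale=.001); return s.x,np.abs(s.fun).mean()
E
python3 - <<'E'
from fit import *
f=np.load("f_top0.npz"); im,d=f["im"],f["d"]; W=cloud("top",d)
hsv=cv2.cvtColor(im,cv2.COLOR_RGB2HSV).astype(int); vv,uu=np.mgrid[:420,:560]
def box(x0,x1,y0,y1): return (uu>=x0)&(uu<x1)&(vv>=y0)&(vv<y1)
uv=lambda m: np.c_[uu[m],vv[m]]
# pot rim pixels
m=box(225,275,165,205)&(W[...,2]>.0555)&(W[...,2]<.066)
P=cast("top",uv(m),.060); c,e=circ(P,.036); print("pot rim",c.round(4),e)
r=np.hypot(*(P[:,:2]-c[:2]).T); print(np.percentile(r,[2,50,98]))
pc=c[:2]
# lid
print("sat disc",hsv[215:235:5,340:345,1].ravel(),"bench",hsv[200:210:5,322:326].reshape(-1,3)[:4])
m=(box(325,382,190,245)&((hsv[...,1]<30)|(hsv[...,2]<80))).astype(np.uint8)
m=cv2.morphologyEx(m,cv2.MORPH_OPEN,np.ones((3,3),np.uint8))
ct=max(cv2.findContours(m,cv2.RETR_EXTERNAL,cv2.CHAIN_APPROX_NONE)[0],key=cv2.contourArea).reshape(-1,2)
P=cast("top",ct,.021)
c,e=circ(P,.052); print("disc",c.round(4),e); 
m=(W[...,2]>.036)&box(340,370,200,235)&(hsv[...,2]<90)
P=cast("top",uv(m),.049)[:,:2]; r=cv2.minAreaRect((P*1000).astype(np.float32)); print("handle",r, P.mean(0))
v=np.linalg.svd(P-P.mean(0))[2][0]; print("handle dir deg",np.degrees(np.arctan2(v[1],v[0])))
# holes: intensity-weighted local
g=im.astype(float).mean(2)
for nm,(x,y),z in [("pot",(250,211),.058),("lid",(359,241),.017)]:
    print(nm);print(g[y-7:y+8,x-7:x+8].astype(int)); 
m=box(185,220,200,232)&(W[...,2]>.050)
for z in(.062,.068): print("pin",cast("top",[uv(m).mean(0)],z),m.sum())
m=box(185,220,200,232)&(W[...,2]>.024); print("block",cv2.minAreaRect((cast("top",uv(m&(W[...,2]<.04)),.032)[:,:2]*1000).astype(np.float32)))
E
```

```text
pot rim [0.5917 0.0952 0.0363] 0.0022076455009884697
[0.03322131 0.03618947 0.04658567]
sat disc [19 22 16 21 22 21 22 17 22 20 21 16 23 22 22 14 20 21 24 24] bench [[ 33  40 179]
 [ 35  44 179]
 [ 35  39 183]
 [ 35  45 182]]
disc [ 0.552  -0.181   0.0512] 0.003952124202711088
handle ((552.1436767578125, -180.09542846679688), (59.3650016784668, 13.660865783691406), 18.31934928894043) [ 0.55160429 -0.17994988]
handle dir deg -161.09577726727724
pot
[[ 76  73 138 182 176 175 178 177 176 178 182 114  49  55  53]
 [ 75 107 160 184 178 176 173 174 178 177 181 180  27  42  54]
 [ 75 121 187 180 178 176 174 176 178 178 180 190  32  38  47]
 [ 75  99 189 179 176 178 177 177 177 178 180 188  65  45  41]
 [ 77  96 191 181 178 181 182 181 183 177 181 184  74  37  46]
 [ 69  90 191 182 183 170 128 119 159 184 186 186  70  43  41]
 [ 72  89 188 184 172 100  44  56  92 150 185 185  72  70  63]
 [167 166 183 180 143 134 100 109 107 142 186 182 108 118 119]
 [176 174 178 180 155 170 116 117 120 152 182 179 112 118 120]
 [170 171 178 182 174 156 108 112 139 175 180 180 141 119 116]
 [168 169 176 176 
[... 745 characters left out ...]
175 156 136 180 180 155 172 174 169 113 177 177 153 169 167]
 [171 172 146 184 178 155 172 170 169 111 175 178 174 170 170]
 [167 167 132 182 178 162 161 165 156 154 178 177 180 171 167]
 [173 168 138 162 182 175 173 170 176 175 180 178 182 175 168]
 [170 170 164 135 179 178 181 179 183 180 178 156 149 173 169]
 [169 167 168 148 184 183 178 156 146 155 146 124 166 171 170]
 [170 172 165  97 156 149 112 125 166 167 168 161 175 170 169]
 [169 170 170 157 170 163 160 162 171 172 169 169 170 172 168]]
pin [[0.50275322 0.21219724 0.062     ]] 25
pin [[0.50167072 0.21098969 0.068     ]] 25
block ((502.14617919921875, 211.5122528076172), (52.500518798828125, 51.318477630615234), 18.398834228515625)
```

```bash
python3 - <<'E'
from fit import *
f=np.load("f_top0.npz"); im,d=f["im"],f["d"]; W=cloud("top",d); vv,uu=np.mgrid[:420,:560]
hole=cast("top",[[249.7,211.2]],.058)[0]; ear=cast("top",[[359,241.3]],.017)[0]; print("hole",hole,"ear",ear)
m=(uu>=225)&(uu<275)&(vv>=160)&(vv<205)&(W[...,2]>.054)&(W[...,2]<.068)
P=cast("top",np.c_[uu[m],vv[m]],.060); c=np.array([.592,.095])
for i in range(4):
    r=np.hypot(*(P[:,:2]-c[:2]).T); k=(abs(r-.036)<.005); x,e=circ(P[k],.036); c=x[:2]
print("pot",x,e,k.sum())
def sh(n,a,b):v=a[:2]-b[:2];print(n,"dist",np.hypot(*v),"ang of +x",np.degrees(np.arctan2(v[1],v[0])))
sh("pot",c,hole)
L=np.array([.5517,-.180]); sh("lid",L,ear)
s=get_state();R=cv2.Rodrigues(s["tool_rot"])[0];print(R.round(3));print("tool mm to lid", R.T@(np.array([L[0],L[1],0.040])-s["position"])*1000)
E
```

```text
hole [0.52786812 0.08501162 0.058     ] ear [ 0.49143255 -0.20311073  0.017     ]
pot [0.5923302  0.09527864 0.03589911] 0.00133742523565555 165
pot dist 0.06527458157068139 ang of +x 9.049617915174435
lid dist 0.06454665781085285 ang of +x 20.980297738773793
[[-0.904  0.428 -0.001]
 [ 0.428  0.904 -0.002]
 [-0.    -0.002 -1.   ]]
tool mm to lid [-575.57447375 -575.4710726   196.6040077 ]
```

arm_command([
  [87,-28.8,-28.8,0,6.8],
  [87,-57.6,-57.6,0,13.6],
  [87,-86.3,-86.3,0,20.3],
  [87,-115.1,-115.1,0,27],
  [87,-143.9,-143.9,0,33.8],
])

```text
time: 0.52
position: [0.3471, 0.3935, 0.236]
tool_rot: [-1.559, -2.728, 0.001]
ft_force: [0.8, 0.5, -0.5]
grip_width: 0.999
grip_force: 0.0
```

arm_command([
  [87,-39.9,-7.9,0,6.8],
  [87,-79.8,-15.8,0,13.6],
  [87,-119.8,-23.7,0,20.3],
  [87,-159.7,-31.6,0,27],
  [87,-199.6,-39.5,0,33.8],
])

```text
time: 0.93
position: [0.4153, 0.2019, 0.2363]
tool_rot: [-2.284, -2.156, 0.0]
ft_force: [1.7, 0.4, -0.3]
grip_width: 0.999
grip_force: 0.0
```

arm_command([
  [87,-37.6,15.6,0,6.8],
  [87,-75.2,31.2,0,13.6],
  [87,-112.7,46.9,0,20.3],
  [87,-150.3,62.6,0,27],
  [87,-187.9,78.2,0,33.8],
])

```text
time: 1.35
position: [0.4836, 0.0103, 0.2365]
tool_rot: [-2.812, -1.399, -0.0]
ft_force: [1.2, 0.3, 0.1]
grip_width: 1.006
grip_force: 0.0
```

arm_command([
  [87,-22.5,33.9,0,6.8],
  [87,-45,67.8,0,13.6],
  [87,-67.6,101.7,0,20.3],
  [87,-90.1,135.6,0,27],
  [87,-112.6,169.5,0,33.8],
])

```text
time: 1.77
position: [0.5522, -0.1811, 0.2365]
tool_rot: [-3.098, -0.522, -0.001]
ft_force: [0.5, -0.3, -0.2]
grip_width: 0.996
grip_force: 0.0
```

```bash
cat >> h.py <<'E'
def rel(x,y,z,yaw=None,s=None):
    "tool-frame shift mm to world point, and spin deg so tool y has world angle yaw"
    s=s or get_state(); R=cv2.Rodrigues(np.array(s["tool_rot"]))[0]; ya=np.degrees(np.arctan2(R[1,1],R[0,1]))
    print("t",s["time"],"pos",s["position"].round(4),"yaw",ya.round(2),"zax",R[:,2].round(4),"F",s["ft_force"].round(2),"w",s["grip_width"],s["grip_force"])
    print("shift",(R.T@(np.array([x,y,z])-s["position"])*1000).round(1), "spin",None if yaw is None else round((ya-yaw+180)%360-180,2))
E
python3 -c "
from h import *
rel(.5517,-.180,.039,-70.6); print(get_state()['joint_positions'])"
```

```text
t 1.7667 pos [ 0.5522 -0.1811  0.2365] yaw -70.88 zax [ 3.e-04  4.e-04 -1.e+00] F [ 0.49 -0.31 -0.24] w 0.9958377146468738 0.0
shift [ -0.2  -1.1 197.5] spin -0.28
[-0.33437415  0.19973443  0.69719999  1.65119611 -0.13175428  1.33827853
 -0.85356725]
```

arm_command([
  [87,0,-0.5,35,0],
  [87,0,-1,70,0],
  [87,0,-1,105,0],
  [87,0,-1,140,0],
  [87,0,-1,165,0],
])

```text
time: 2.18
position: [0.5497, -0.1779, 0.068]
tool_rot: [-3.095, -0.53, 0.006]
ft_force: [0.5, 0.3, 0.7]
grip_width: 1.002
grip_force: 0.0
```

arm_command([
  [87,0,0,15,0],
  [87,0,0,26,0],
  [87,0,0,32,0],
  [87,0,0,32,0],
])

```text
time: 2.52
position: [0.5511, -0.1782, 0.0386]
tool_rot: [-3.096, -0.53, 0.003]
ft_force: [-0.5, 0.0, 0.9]
grip_width: 0.999
grip_force: 0.0
```

```bash
python3 -c "
from h import *
rel(.5517,-.180,.039,-70.6)"
```

```text
t 2.5167 pos [ 0.5511 -0.1782  0.0386] yaw -70.57 zax [-1.8e-03  2.0e-04 -1.0e+00] F [-0.48  0.01  0.87] w 0.9994541433464836 0.0
shift [ 0.   1.9 -0.4] spin 0.03
```

arm_command([
  [40,0,1.9,-0.4,0],
  [8,0,1.9,-0.4,0],
  [8,0,1.9,-0.4,0],
  [8,0,1.9,-0.4,0],
  [8,0,1.9,-0.4,0],
], newtons=45)

```text
time: 2.93
position: [0.5528, -0.1802, 0.0407]
tool_rot: [3.096, 0.53, 0.002]
ft_force: [-0.6, 0.9, 0.2]
grip_width: 0.706
grip_force: 0.0
```

arm_command([
  [8,0,0,0,0],
  [8,0,0,0,0],
  [8,0,0,0,0],
  [8,0,0,0,0],
  [8,0,0,0,0],
])

```text
time: 3.35
position: [0.5523, -0.1802, 0.04]
tool_rot: [-3.096, -0.53, -0.0]
ft_force: [-0.3, 0.5, -0.4]
grip_width: 0.323
grip_force: 0.0
```

```bash
python3 -c "
from h import *
rel(.5517,-.180,.039,-70.6)"
```

```text
t 3.35 pos [ 0.5523 -0.1802  0.04  ] yaw -70.57 zax [ 0.e+00  1.e-04 -1.e+00] F [-0.33  0.52 -0.42] w 0.32323983435186193 0.0
shift [-0.5 -0.4  1. ] spin 0.03
```

Close further, then lift straight up slowly.

arm_command([
  [8,0,0,0,0],
  [8,0,0,0,0],
  [8,0,0,0,0],
  [8,0,0,0,0],
  [8,0,0,0,0],
])

```text
time: 3.77
position: [0.5524, -0.1804, 0.04]
tool_rot: [3.096, 0.53, 0.0]
ft_force: [0.6, 0.1, -0.7]
grip_width: 0.134
grip_force: 45.0
```

arm_command([
  [8,0,0,0,0],
  [8,0,0,0,0],
  [8,0,0,0,0],
])

```text
time: 4.02
position: [0.5523, -0.1803, 0.0399]
tool_rot: [3.096, 0.53, 0.0]
ft_force: [0.2, -0.6, -1.2]
grip_width: 0.138
grip_force: 45.0
```

arm_command([
  [8,0,0,-4,0],
  [8,0,0,-12,0],
  [8,0,0,-25,0],
  [8,0,0,-40,0],
  [8,0,0,-55,0],
])

```text
time: 4.43
position: [0.552, -0.1801, 0.0962]
tool_rot: [-3.096, -0.53, 0.0]
ft_force: [0.5, -1.0, -3.6]
grip_width: 0.133
grip_force: 45.0
```

arm_command([
  [8,0,0,-15,0],
  [8,0,0,-30,0],
  [8,0,0,-45,0],
  [8,0,0,-55,0],
  [8,0,0,-55,0],
])

```text
time: 4.85
position: [0.5538, -0.1807, 0.1531]
tool_rot: [3.095, 0.53, 0.008]
ft_force: [0.8, 0.1, -3.2]
grip_width: 0.132
grip_force: 45.0
```

```bash
python3 -c "
from h import *
rel(.5923,.0953,.150,-80.95)"
```

```text
t 4.85 pos [ 0.5538 -0.1807  0.1531] yaw -70.57 zax [ 4.9e-03 -3.0e-04 -1.0e+00] F [ 0.79  0.1  -3.2 ] w 0.1318349082929306 44.996424643322825
shift [ 128.1 -247.5    3.2] spin 10.38
```

arm_command([
  [8,13,-25,0,0],
  [8,32,-62,0,0],
  [8,50,-97,0,0],
  [8,68,-132,0,0],
])

```text
time: 5.18
position: [0.5719, -0.0315, 0.1494]
tool_rot: [-3.096, -0.528, 0.001]
ft_force: [0.6, 0.7, -4.7]
grip_width: 0.13
grip_force: 45.0
```

arm_command([
  [8,18,-35,0,3],
  [8,35,-68,0,6],
  [8,50,-97,0,9],
  [8,58,-112,0,10.4],
  [8,60.1,-115.5,3.2,10.4],
])

```text
time: 5.6
position: [0.5905, 0.1021, 0.1462]
tool_rot: [-3.129, -0.258, 0.0]
ft_force: [0.5, 0.7, -4.9]
grip_width: 0.133
grip_force: 45.0
```

arm_command([
  [8,0,0,0,0],
  [8,0,0,0,0],
  [8,0,0,0,0],
  [8,0,0,0,0],
])

```text
time: 5.93
position: [0.5908, 0.0933, 0.1468]
tool_rot: [3.132, 0.242, -0.0]
ft_force: [-0.0, -0.9, -3.7]
grip_width: 0.134
grip_force: 45.0
```

```bash
python3 - <<'E'
from h import *
rel(.5923,.0953,.150,-80.95)
im,d=get_image("top"); s,ds=get_image("side"); np.savez("f1.npz",im=im,d=d,s=s,ds=ds)
x,y=[int(v) for v in proj("top",[[.527,.085,.12]])[0]]; u,v=[int(a) for a in proj("side",[[.56,.09,.09]])[0]]
print(x,y,u,v)
a=cv2.resize(im[y-40:y+30,x-35:x+35,::-1],(400,400),interpolation=cv2.INTER_CUBIC); b=cv2.resize(s[v-40:v+30,u-35:u+35,::-1],(400,400),interpolation=cv2.INTER_CUBIC)
cv2.imwrite("pics/hold.png",np.hstack([a,b]))
E
```

```text
t 5.9333 pos [0.5908 0.0933 0.1468] yaw -81.15 zax [-0.e+00 -7.e-04 -1.e+00] F [-0.04 -0.9  -3.74] w 0.13408416366297488 44.99648253433406
shift [ 1.8 -1.7 -3.2] spin -0.2
247 206 280 197
```

View pics/hold.png

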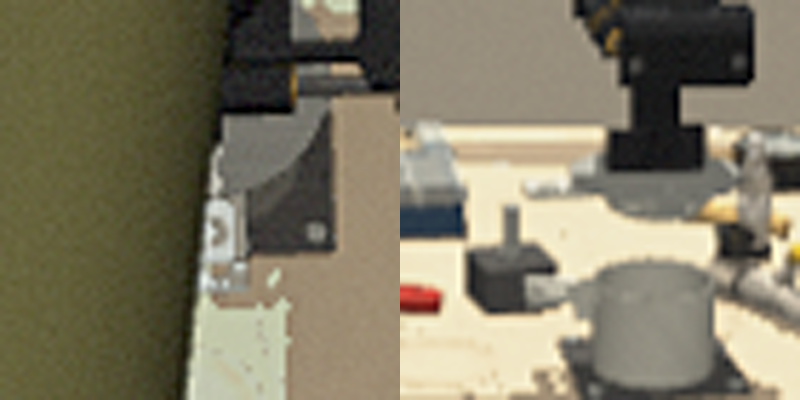

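The held lid is level over the pot, and its ear hole shows at about px (250.1,205.9) in the top image.

```bash
python3 - <<'E'
from h import *
for z in(.120,.122,.124): print(cast("top",[[250.1,205.9]],z)[0])
f=np.load("f1.npz"); g=f["im"].astype(int).mean(2).astype(int); print(g[197:214,246:258])
s=f["s"]; ds=f["ds"]; W=cloud("side",ds)
vv,uu=np.mgrid[:420,:560]
# inner lid ear/outer disc in the side view: heights
m=(W[...,2]>.105)&(W[...,2]<.14)&(W[...,0]>.48)&(W[...,0]<.66)&(W[...,1]>.0)&(W[...,1]<.16)
P=W[m]; print(m.sum(),P.min(0),P.max(0))
hi=P[(P[:,0]<.532)]; print("ear side cloud",len(hi),hi.mean(0),hi.min(0),hi.max(0))
E
```

```text
[0.52843456 0.08007315 0.12      ]
[0.52800891 0.07988662 0.122     ]
[0.52758326 0.07970009 0.124     ]
[[ 44  26  65 190 169 104 106 112 111 112 114 110]
 [ 38  27  88 191 180 104 111 114 112 112 102  90]
 [ 41  37  95 187 124 101 105  99 112  67  78  77]
 [ 39  27  54 143 115  82 117 134 125  65  77  71]
 [ 37  43 133 203 198 189 132 142 128  75  77  73]
 [ 31  59 181 213 202 204 193 138 125  71  78  82]
 [ 28  61 177 199 199 200 201 135 123  67  79  68]
 [ 28  58 166 131 145 195 204 134 145  61  66  58]
 [ 25  80 210 123 126 167 199 134 147  50  57  58]
 [ 23  84 220 200 131 145 192 133 147  48  48  50]
 [ 31 105 218 156 129 144 197 135 147  65  60  59]
 [ 31  98 202 127 140 178 204 132 147  90  53  56]
 [ 27 104 203 185 194 198 205 134 142  97  43  50]
 [ 48 138 214 201 203 203 206 134 147  58  82  86]
 [ 57 152 190 183 182 181 157 101 109  89 136 137]
 [ 47 135 173 132 143 143 134 202 199 132 142 138]
 [ 56 172 176 128 129 126 133 165 159 122 137 137]]
291 [0.51129098 0.03719084 0.10720083] [0.64074266 0.13449721 0.13997007]
ear side cloud 26 [0.52247243 0.07892009 0.12308258] [0.51129098 0.06695394 0.11948114] [0.53189828 0.09364974 0.12601568]
```

arm_command([
  [8,0.9,-1,10,0],
  [8,1.8,-2,22,0],
  [8,1.8,-2,32,0],
  [8,1.8,-2,38,0],
  [8,1.8,-2,40,0],
])

```text
time: 6.45
position: [0.5908, 0.0979, 0.1043]
tool_rot: [3.131, 0.248, -0.006]
ft_force: [1.6, -0.6, -4.1]
grip_width: 0.133
grip_force: 45.0
```

arm_command([
  [8,0,0,0,0],
  [8,0,0,0,0],
  [8,0,0,0,0],
  [8,0,0,0,0],
])

```text
time: 6.78
position: [0.5927, 0.0982, 0.1074]
tool_rot: [-3.132, -0.247, -0.002]
ft_force: [0.3, -0.0, -4.0]
grip_width: 0.136
grip_force: 45.0
```

arm_command([
  [8,0,0,0,0],
  [8,0,0,0,0],
])

```text
time: 6.95
position: [0.5925, 0.0981, 0.1072]
tool_rot: [-3.132, -0.247, -0.001]
ft_force: [-0.0, 1.2, -3.5]
grip_width: 0.137
grip_force: 45.0
```

```bash
python3 - <<'E'
from h import *
rel(.5925,.0953,.088,-80.95)
s,ds=get_image("side"); im,d=get_image("top"); np.savez("f2.npz",im=im,d=d,s=s,ds=ds)
rel(.5925,.0953,.088,-80.95)
a=cv2.resize(im[165:225,225:285,::-1],(400,400),interpolation=cv2.INTER_CUBIC); b=cv2.resize(s[175:235,250:310,::-1],(400,400),interpolation=cv2.INTER_CUBIC)
cv2.imwrite("pics/hold2.png",np.hstack([a,b]))
E
```

```text
t 6.95 pos [0.5925 0.0981 0.1072] yaw -80.97 zax [ 8.e-04  4.e-04 -1.e+00] F [-0.01  1.25 -3.46] w 0.1366678699160957 44.996504271402955
shift [-0.5  2.8 19.2] spin -0.02
t 7.05 pos [0.5923 0.0981 0.107 ] yaw -80.97 zax [ 3.e-04  2.e-04 -1.e+00] F [ 0.09 -0.62 -4.59] w 0.1329050548598822 44.99654799699783
shift [-0.3  2.8 19. ] spin -0.02
```

View pics/hold2.png

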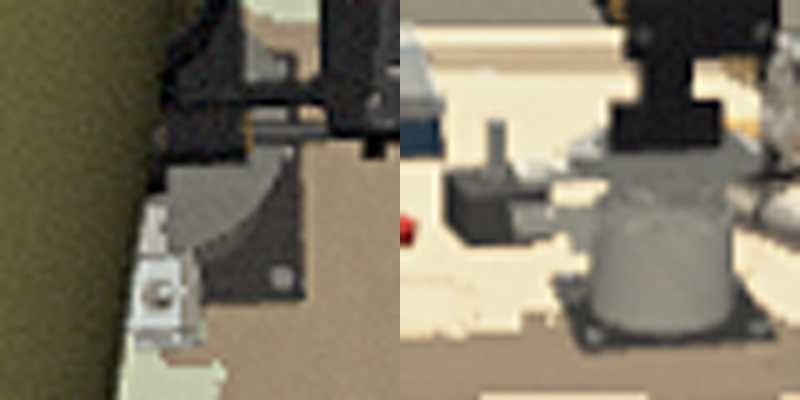

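```bash
python3 - <<'E'
from h import *
f=np.load("f2.npz"); g=f["im"].astype(int).mean(2).astype(int); print(g[199:218,243:260])
print(cast("top",[[248.3,208.4]],.082), cast("top",[[249.7,211.2]],.058))
E
```

```text
[[ 45  38  48 153 178 171  95 106 107 114 109 111 111 115 112 116 103]
 [ 47  30  48 156 179 173 162 105 110 110 110 112 115 112 100  72  84]
 [ 47  24  62 182 174 174 172 100 111 108 114 114 100  76  79  72  78]
 [ 42  29  85 184 175 169 171  95  94  97 127  68  84  69  78  75  70]
 [ 44  35  77 117 132 133 133 155 127 135 141  77  75  84  68  70  57]
 [ 48  34  99 199 195 189 190 200 194 135 143  97  63  62  58  54  56]
 [ 27  31 137 213 203 200 201 201 203 131 144 136  50  56  55  53  49]
 [ 29  62 178 209 189 191 190 194 201 125 142 146  44  53  58  58  54]
 [ 31  62 182 189 155 132 134 158 202 127 144 129  66  56  57  64  60]
 [ 23  77 211 171 136 135 200 185 176 198 139 120  77  48  56  57  50]
 [ 20  77 217 136 133 130 156 137 176 155 141 122  69  47  49  47  51]
 [ 32 101 217 168 125  90  55 105 194 129 142 121  63  79  84  75  76]
 [ 39 104 216 198 159 146 140 174 204 131 141 137 113 136 136 132 133]
 [ 38 131 212 199 193 193 197 198 201 128 143 138 121 143 139 138 134]
 [ 64 181 211 204 206 207 205 205 208 137 141 141 148 134 135 138 139]
 [ 51 152 170 144 142 148 157 155 132 102 113 129 153 135 133 137 135]
 [ 73 196 138 129 129 132 133 141 197 129 137 138 157 136 135 134 135]
 [ 76 209 167 173 169 141 146 145 167 145 143 111 127 137 137 138 134]
 [ 92 202 167 168 165 161 121 122 122 137 139 132 133 134 136 134 135]]
[[0.52966924 0.08720249 0.082     ]] [[0.52786812 0.08501162 0.058     ]]
```

arm_command([
  [8,-0.4,2.6,0,0],
  [8,-0.4,2.6,0,0],
  [8,-0.4,2.6,2,0],
  [8,-0.4,2.6,4,0],
  [8,-0.4,2.6,6,0],
])

```text
time: 7.47
position: [0.5922, 0.0955, 0.1005]
tool_rot: [-3.132, -0.247, 0.0]
ft_force: [-1.0, -0.8, -2.7]
grip_width: 0.134
grip_force: 45.0
```

arm_command([
  [8,0,0,2,0],
  [8,0,0,4,0],
  [8,0,0,6,0],
  [8,0,0,7,0],
  [8,0,0,7,0],
])

```text
time: 7.88
position: [0.592, 0.0954, 0.0934]
tool_rot: [3.132, 0.247, -0.001]
ft_force: [-0.0, 0.8, -3.1]
grip_width: 0.137
grip_force: 45.0
```

```bash
python3 -c "
from h import *
rel(.5923,.0953,.088,-80.95)"
```

```text
t 7.8833 pos [0.592  0.0954 0.0934] yaw -80.97 zax [-5.e-04 -1.e-04 -1.e+00] F [-0.05  0.76 -3.06] w 0.13732948494750108 44.9965323228389
shift [0.2 0.2 5.4] spin -0.02
```

arm_command([
  [8,0,0,1,0],
  [8,0,0,2,0],
  [8,0,0,3,0],
  [8,0,0,3.5,0],
  [8,0,0,3.5,0],
])

```text
time: 8.3
position: [0.5922, 0.0955, 0.0902]
tool_rot: [-3.132, -0.247, 0.0]
ft_force: [0.5, 0.1, -4.1]
grip_width: 0.135
grip_force: 45.0
```

arm_command([
  [8,0,0,1,0],
  [8,0,0,1.5,0],
  [8,0,0,2,0],
  [8,0,0,2,0],
])

```text
time: 8.63
position: [0.5925, 0.0954, 0.0885]
tool_rot: [-3.132, -0.247, -0.001]
ft_force: [-0.9, -0.3, -1.7]
grip_width: 0.13
grip_force: 45.0
```

```bash
python3 - <<'E'
from h import *
rel(.5923,.0953,.088,-80.95)
s,ds=get_image("side"); im,d=get_image("top"); np.savez("f3.npz",im=im,d=d,s=s,ds=ds)
a=cv2.resize(im[165:225,225:285,::-1],(400,400),interpolation=cv2.INTER_CUBIC); b=cv2.resize(s[175:235,250:310,::-1],(400,400),interpolation=cv2.INTER_CUBIC)
cv2.imwrite("pics/hold3.png",np.hstack([a,b]))
E
```

```text
t 8.6333 pos [0.5925 0.0954 0.0885] yaw -80.97 zax [ 6.e-04  1.e-04 -1.e+00] F [-0.88 -0.33 -1.71] w 0.12996679818549997 44.996387623250484
shift [-0.2  0.1  0.5] spin -0.02
```

View pics/hold3.png

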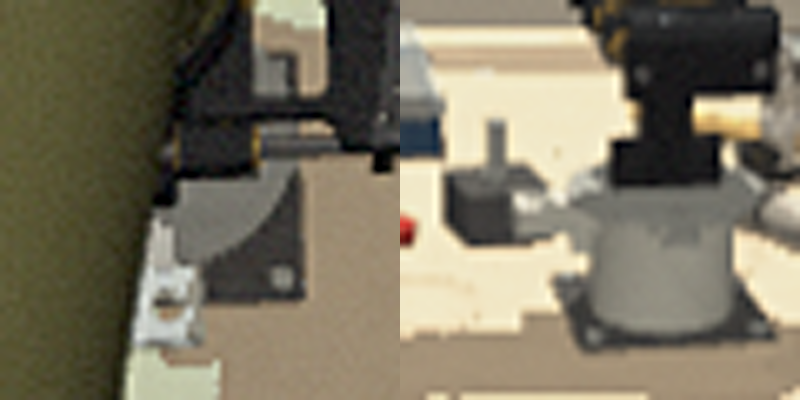

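The lid is seated on the pot: the force has dropped to the outer lid's weight, and the ear hole shows the lug hole through it. I'll settle it and release.

arm_command([
  [8,0,0,0.5,0],
  [8,0,0,1,0],
  [8,0,0,1,0],
])

```text
time: 8.98
position: [0.5925, 0.0954, 0.0879]
tool_rot: [-3.132, -0.247, -0.001]
ft_force: [-0.8, -0.4, 2.7]
grip_width: 0.133
grip_force: 45.0
```

arm_command([
  [60,0,0,0,0],
  [60,0,0,0,0],
  [60,0,0,0,0],
  [60,0,0,0,0],
  [60,0,0,0,0],
])

```text
time: 9.4
position: [0.5923, 0.0954, 0.0872]
tool_rot: [-3.132, -0.247, -0.0]
ft_force: [0.0, 0.1, -0.1]
grip_width: 0.426
grip_force: 0.0
```

arm_command([
  [60,0,0,-5,0],
  [60,0,0,-20,0],
  [60,0,0,-45,0],
  [60,0,0,-75,0],
  [60,0,0,-100,0],
])

```text
time: 9.82
position: [0.5924, 0.0952, 0.1892]
tool_rot: [-3.132, -0.247, -0.001]
ft_force: [0.9, 0.8, 0.1]
grip_width: 0.676
grip_force: 0.0
```

```bash
python3 - <<'E'
from h import *
rel(.5025,.2118,.16,-81)
E
```

```text
t 9.8167 pos [0.5924 0.0952 0.1892] yaw -80.99 zax [ 8.e-04  1.e-04 -1.e+00] F [0.91 0.76 0.05] w 0.6763273421429733 0.0
shift [ -70.6 -129.2   29.2] spin 0.01
```

arm_command([
  [45,-18,-33,0,0],
  [45,-36,-65,5,0],
  [45,-54,-98,15,0],
  [45,-68,-124,25,0],
  [45,-71,-129,40,0],
])

```text
time: 10.23
position: [0.4988, 0.2182, 0.1481]
tool_rot: [-3.126, -0.26, -0.001]
ft_force: [0.8, 0.3, -0.5]
grip_width: 0.526
grip_force: 0.0
```

arm_command([
  [45,0,0,25,0],
  [45,0,0,45,0],
  [45,0,0,55,0],
  [45,0,0,55,0],
  [45,0,0,55,0],
])

```text
time: 10.65
position: [0.5022, 0.2114, 0.0926]
tool_rot: [3.132, 0.246, 0.0]
ft_force: [0.3, -0.7, 0.6]
grip_width: 0.52
grip_force: 0.0
```

```bash
python3 - <<'E'
from h import *
rel(.502,.2115,.053,-81)
im,d=get_image("top"); s,ds=get_image("side"); np.savez("f4.npz",im=im,d=d,s=s,ds=ds)
a=cv2.resize(im[165:235,185:270,::-1],(400,330),interpolation=cv2.INTER_CUBIC); b=cv2.resize(s[165:235,230:315,::-1],(400,330),interpolation=cv2.INTER_CUBIC)
cv2.imwrite("pics/pin.png",np.hstack([a,b]))
E
```

```text
t 10.65 pos [0.5022 0.2114 0.0926] yaw -81.0 zax [ 0.e+00 -3.e-04 -1.e+00] F [ 0.29 -0.74  0.55] w 0.5200972738485939 0.0
shift [-0.2 -0.1 39.6] spin -0.0
```

View pics/pin.png

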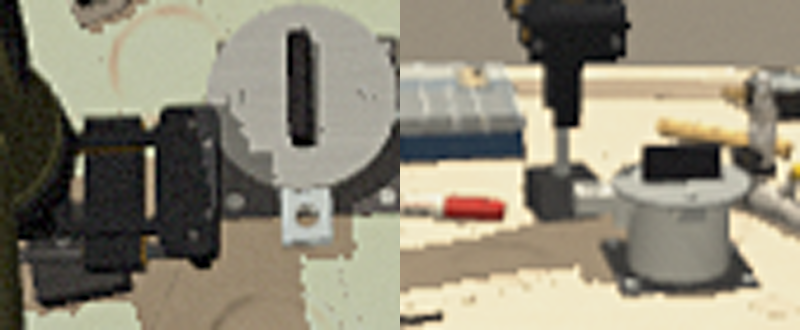

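arm_command([
  [45,0,0,15,0],
  [45,0,0,28,0],
  [45,0,0,36,0],
  [45,0,0,39.5,0],
  [45,0,0,39.5,0],
], newtons=30)

```text
time: 11.17
position: [0.5019, 0.2116, 0.0527]
tool_rot: [3.132, 0.247, -0.0]
ft_force: [-0.5, 0.1, 0.2]
grip_width: 0.52
grip_force: 0.0
```

arm_command([
  [8,0,0,0,0],
  [8,0,0,0,0],
  [8,0,0,0,0],
  [8,0,0,0,0],
  [8,0,0,0,0],
])

```text
time: 11.58
position: [0.5021, 0.2118, 0.0532]
tool_rot: [-3.131, -0.247, -0.001]
ft_force: [-0.1, 0.5, 0.4]
grip_width: 0.219
grip_force: 0.0
```

arm_command([
  [8,0,0,0,0],
  [8,0,0,0,0],
  [8,0,0,0,0],
  [8,0,0,0,0],
])

```text
time: 11.92
position: [0.502, 0.2118, 0.0529]
tool_rot: [-3.132, -0.247, -0.0]
ft_force: [-0.4, 0.1, 0.7]
grip_width: 0.12
grip_force: 30.0
```

```bash
python3 - <<'E'
from h import *
rel(.502,.2115,.053,-81)
f=np.load("f4.npz"); g=f["im"].astype(int).mean(2).astype(int); print(g[202:220,242:260])
print(cast("top",[[249.6,209.6]],.065),cast("top",[[249.6,209.6]],.058))
im=f["im"];W=cloud("top",f["d"]);vv,uu=np.mgrid[:420,:560]
m=(uu>235)&(uu<262)&(vv>165)&(vv<200)&(W[...,2]>.08)&(W[...,2]<.11)&(im.mean(2)<80)
P=cast("top",np.c_[uu[m],vv[m]],.097)[:,:2]; print(cv2.minAreaRect((P*1000).astype(np.float32)),P.mean(0),m.sum())
m2=(uu>225)&(uu<275)&(vv>160)&(vv<207)&(W[...,2]>.062)&(W[...,2]<.076); Q=W[m2]; A=np.c_[Q[:,:2]-Q[:,:2].mean(0),np.ones(len(Q))]; print("disc plane",np.linalg.lstsq(A,Q[:,2],rcond=None)[0])
E
```

```text
t 11.9167 pos [0.502  0.2118 0.0529] yaw -80.97 zax [ 2.e-04  2.e-04 -1.e+00] F [-0.36  0.09  0.66] w 0.12021744676931745 29.99966672156006
shift [-0.   0.3 -0.1] spin 0.03
[[107 127 174 168 165 168 164 165 166 167 166 169 167 169 172 176 156 100]
 [116 170 176 166 166 168 166 166 163 166 167 170 171 177 140  98  79  48]
 [ 69 118 124 153 155 160 164 163 163 148 128 139 131  87  73  45  48  47]
 [ 53  60 107 200 189 151 114 161 161 188 187 189 193  80  46  55  49  53]
 [ 55  50 115 211 196 188 181 193 189 195 195 198 204  87  41  50  57  55]
 [ 54  44  94 208 196 194 198 202 199 198 193 195 199 125  41  53  55  59]
 [ 57  44  80 210 198 196 181 136 153 167 198 196 201 132  39  57  52  55]
 [ 55  43  82 210 196 187 141 110 109 162 167 200 198 129  33  48  50  50]
 [ 51  36  83 208 197 177  63  63  70 100 116 203 199 119  71  80  72  74]
 [ 95 127 133 204 197 170  97 121 124 118 144 201 194 159 124 130 128 138]
 [129 130 140 203 195 192 145 125 125 141 176 198 197 153 128 132 132 139]
 [134 131 137 190 196 195 190 179 171 189 195 195 196 159 127 134 127 137]
 [128 127 135 188 197 197 197 197 197 196 197 199 200 166 128 135 131 138]
 [132 130 135 193 202 180 182 184 181 177 177 155 158 146 126 133 129 137]
 [133 131 133 158 158 118 107 110 127 149 146 139 137 137 133 134 131 128]
 [131 133 129 117 120 113 105 109 112 121 131 133 134 131 135 131 129 128]
 [130 136 130 125 126 129 130 127 126 126 130 130 130 133 133 129 127 132]
 [128 135 135 132 132 130 138 188 122 125 123 127 125 125 132 179 122 130]]
[[0.53051569 0.08516903 0.065     ]] [[0.5319479  0.08582167 0.058     ]]
((590.7017822265625, 94.02490997314453), (61.60753631591797, 12.37692642211914), 7.833136081695557) [0.59013394 0.09456128] 120
disc plane [ 0.00283385 -0.00186108  0.069346  ]
```

arm_command([
  [8,0,0,-6,0],
  [8,0,0,-20,0],
  [8,0,0,-45,0],
  [8,0,0,-70,0],
  [8,0,0,-87,0],
])

```text
time: 12.33
position: [0.5027, 0.2118, 0.1422]
tool_rot: [-3.131, -0.247, -0.003]
ft_force: [0.4, 0.0, 0.5]
grip_width: 0.119
grip_force: 30.0
```

arm_command([
  [8,0,0,0,0],
  [8,0,0,0,0],
])

```text
time: 12.5
position: [0.5024, 0.212, 0.1407]
tool_rot: [-3.131, -0.247, -0.003]
ft_force: [0.7, 0.7, -0.7]
grip_width: 0.12
grip_force: 30.0
```

```bash
python3 - <<'E'
from h import *
rel(.5282,.085,.136,-81)
s,ds=get_image("side"); np.savez("f5.npz",s=s,ds=ds)
g=s.astype(int).mean(2).astype(int); p=get_state()["position"]
a=proj("side",[p+[0,0,-.047],p+[0,0,-.03],p]); print(a); u,v=a[0].astype(int)
print(g[v-14:v+6,u-8:u+10])
E
```

```text
t 12.5 pos [0.5024 0.212  0.1407] yaw -80.97 zax [ 0.0018  0.0014 -1.    ] F [ 0.67  0.73 -0.67] w 0.12007257631037356 30.000100443139672
shift [  5.5 129.5   4.6] spin 0.03
[[263.95508595 186.39804197]
 [263.96170805 182.01628352]
 [263.9733728  174.19331739]]
[[140 139 137 138 140 147  72  21  24  26  25  21  13 132 142 140 139 138]
 [139 139 138 138 140 146  73  19  26  19  20  22  13 135 144 140 140 140]
 [140 138 139 139 140 145  71  21  20  25  20  26  13 133 142 141 138 139]
 [139 138 139 141 139 147  72  20  28  23  22  20   6 134 142 139 140 139]
 [138 138 139 139 140 146  70  19  25  24  23  21  13 133 141 140 139 138]
 [139 137 138 138 139 143  66  14  17  14  18  17   3 130 139 139 137 139]
 [133 133 133 132 134 136 110  69  69  81  82  44  94 132 136 133 134 132]
 [202 202 201 200 201 203 207 195 148 110 113 181 204 204 203 201 201 201]
 [232 232 232 233 234 234 235 237 187 118 140 232 237 235 234 234 235 233]
 [213 211 212 214 213 212 212 216 166 112 138 208 214 212 212 212 213 211]
 [181 181 182 182 180 179 175 179 140 106 119 170 174 173 174 174 175 173]
 [175 182 181 183 183 183 183 182 145 108 122 172 177 176 174 176 175 176]
 [163 166 164 168 168 166 165 173 137 102 123 164 170 168 169 169 170 168]
 [193 190 192 192 191 190 196 203 195 147 161 177 178 176 176 177 177 175]
 [224 221 221 221 221 220 224 225 226 212 214 214 214 213 213 214 212 213]
 [228 228 227 226 224 226 225 225 225 226 225 226 226 225 225 227 225 225]
 [214 212 223 224 225 224 224 224 224 224 225 225 224 224 224 224 225 224]
 [169 186 222 226 224 224 223 224 223 224 224 223 223 223 224 224 224 223]
 [125 147 221 225 224 224 223 224 224 223 223 222 222 223 223 224 223 224]
 [120 137 221 225 224 224 223 223 222 223 223 222 222 222 223 223 223 224]]
```

arm_command([
  [8,1,25,0,0],
  [8,3,60,0,0],
  [8,4,95,0,0],
  [8,5,120,0,0],
  [8,5.5,129.5,4,0],
])

```text
time: 12.97
position: [0.5277, 0.0793, 0.135]
tool_rot: [3.13, 0.238, -0.001]
ft_force: [0.1, -0.0, -0.3]
grip_width: 0.123
grip_force: 30.0
```

arm_command([
  [8,0,0,4,0],
  [8,0,0,8,0],
  [8,0,0,12,0],
  [8,0,0,12,0],
  [8,0,0,12,0],
])

```text
time: 13.38
position: [0.527, 0.0864, 0.1231]
tool_rot: [3.131, 0.252, -0.002]
ft_force: [-0.6, -0.0, 0.0]
grip_width: 0.123
grip_force: 30.0
```

```bash
python3 - <<'E'
from h import *
rel(.5282,.085,.086,-81)
s,ds=get_image("side"); im,d=get_image("top"); np.savez("f6.npz",im=im,d=d,s=s,ds=ds)
a=cv2.resize(im[165:225,220:280,::-1],(400,400),interpolation=cv2.INTER_CUBIC); b=cv2.resize(s[170:220,245:295,::-1],(400,400),interpolation=cv2.INTER_CUBIC)
cv2.imwrite("pics/pin2.png",np.hstack([a,b]))
E
```

```text
t 13.3833 pos [0.527  0.0864 0.1231] yaw -80.81 zax [-1.3e-03 -1.0e-04 -1.0e+00] F [-0.61 -0.    0.  ] w 0.12347612029603014 30.000063967891037
shift [ 1.   1.5 37.1] spin 0.19
```

View pics/pin2.png

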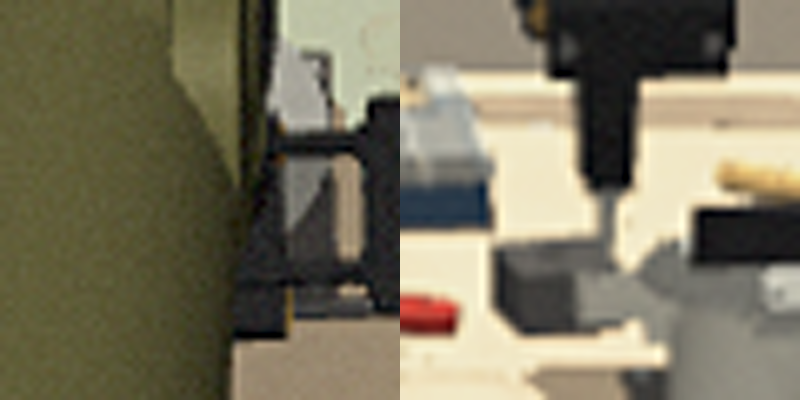

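arm_command([
  [8,1,1.5,0,0],
  [8,1,1.5,3,0],
  [8,1,1.5,6,0],
  [8,1,1.5,9,0],
  [8,1,1.5,11,0],
])

```text
time: 13.9
position: [0.5286, 0.0833, 0.1122]
tool_rot: [3.132, 0.247, -0.001]
ft_force: [0.3, -0.6, -0.2]
grip_width: 0.119
grip_force: 30.0
```

arm_command([
  [8,0,0,1,0],
  [8,0,0,2,0],
  [8,0,0,3,0],
  [8,0,0,4,0],
  [8,0,0,5,0],
])

```text
time: 14.32
position: [0.5289, 0.0833, 0.1077]
tool_rot: [-3.132, -0.247, -0.0]
ft_force: [0.2, 0.1, 0.5]
grip_width: 0.123
grip_force: 30.0
```

```bash
python3 - <<'E'
from h import *
rel(.5282,.085,.086,-81)
E
```

```text
t 14.3167 pos [0.5289 0.0833 0.1077] yaw -80.97 zax [ 2.e-04  1.e-04 -1.e+00] F [0.24 0.1  0.47] w 0.12338288715796122 30.000071050599217
shift [-0.5 -1.8 21.7] spin 0.03
```

arm_command([
  [8,-0.2,-0.9,0.5,0],
  [8,-0.4,-1.7,1.5,0],
  [8,-0.4,-1.7,3,0],
  [8,-0.4,-1.7,4.5,0],
  [8,-0.4,-1.7,6,0],
])

```text
time: 14.73
position: [0.5282, 0.085, 0.1016]
tool_rot: [-3.132, -0.247, -0.0]
ft_force: [-0.1, -0.2, -0.8]
grip_width: 0.121
grip_force: 30.0
```

arm_command([
  [8,0,0,1,0],
  [8,0,0,2,0],
  [8,0,0,3,0],
  [8,0,0,4,0],
  [8,0,0,4,0],
])

```text
time: 15.15
position: [0.5281, 0.0849, 0.0976]
tool_rot: [3.132, 0.247, -0.0]
ft_force: [0.4, 0.5, -0.4]
grip_width: 0.122
grip_force: 30.0
```

```bash
python3 - <<'E'
from h import *
rel(.5282,.085,.086,-81)
E
```

```text
t 15.15 pos [0.5281 0.0849 0.0976] yaw -80.97 zax [-2.e-04 -1.e-04 -1.e+00] F [ 0.43  0.5  -0.43] w 0.12247374905228495 30.00014022924006
shift [ 0.1 -0.1 11.6] spin 0.03
```

Tip is at about 0.0506, so it's entering the lug without any force. Continuing down.

arm_command([
  [8,0,0,2,0],
  [8,0,0,4,0],
  [8,0,0,6,0],
  [8,0,0,7.5,0],
  [8,0,0,9,0],
])

```text
time: 15.57
position: [0.5281, 0.0849, 0.0885]
tool_rot: [3.132, 0.247, -0.0]
ft_force: [-0.7, -0.6, -1.1]
grip_width: 0.122
grip_force: 30.0
```

arm_command([
  [8,0,0,1,0],
  [8,0,0,2,0],
  [8,0,0,2.7,0],
  [8,0,0,2.7,0],
])

```text
time: 15.9
position: [0.5282, 0.0849, 0.086]
tool_rot: [-3.132, -0.247, -0.0]
ft_force: [0.0, -0.1, 0.0]
grip_width: 0.118
grip_force: 30.0
```

```bash
python3 - <<'E'
from h import *
rel(.5282,.085,.086,-81)
E
```

```text
t 15.9 pos [0.5282 0.0849 0.086 ] yaw -80.97 zax [ 0.  0. -1.] F [ 0.01 -0.14  0.02] w 0.11821810607355981 30.00006901100278
shift [-0.  -0.1  0. ] spin 0.03
```

arm_command([
  [8,0,0,0.5,0],
  [8,0,0,1,0],
  [8,0,0,1,0],
])

```text
time: 16.15
position: [0.5284, 0.085, 0.0856]
tool_rot: [-3.132, -0.247, -0.0]
ft_force: [-2.0, -0.8, 4.6]
grip_width: 0.122
grip_force: 30.0
```

```bash
python3 - <<'E'
from h import *
rel(.5282,.085,.086,-81)
E
```

```text
t 16.15 pos [0.5284 0.085  0.0856] yaw -80.97 zax [ 2.e-04  3.e-04 -1.e+00] F [-2.03 -0.81  4.57] w 0.12150909026519685 30.00008682254702
shift [-0.2 -0.  -0.4] spin 0.03
```

arm_command([
  [40,0,0,-0.5,0],
  [40,0,0,-0.5,0],
  [40,0,0,-0.5,0],
  [40,0,0,-0.5,0],
  [40,0,0,-0.5,0],
])

```text
time: 16.57
position: [0.5281, 0.085, 0.0853]
tool_rot: [3.132, 0.247, -0.0]
ft_force: [0.1, 0.0, -0.5]
grip_width: 0.406
grip_force: 0.0
```

arm_command([
  [40,0,0,-6,0],
  [40,0,0,-18,0],
  [40,0,0,-35,0],
  [40,0,0,-55,0],
  [40,0,0,-68,0],
])

```text
time: 16.98
position: [0.5293, 0.0849, 0.1565]
tool_rot: [-3.131, -0.247, -0.005]
ft_force: [-0.1, -0.3, 0.4]
grip_width: 0.461
grip_force: 0.0
```

arm_command([
  [40,15,0,-5,0],
  [40,40,0,-5,0],
  [40,60,0,-5,0],
  [40,64.5,0,0,0],
  [40,64.5,0,0,0],
])

```text
time: 17.4
position: [0.5924, 0.0951, 0.1534]
tool_rot: [3.131, 0.247, -0.001]
ft_force: [-1.0, -0.3, -0.2]
grip_width: 0.46
grip_force: 0.0
```

```bash
python3 - <<'E'
from h import *
rel(.5923,.0954,.0872,-81)
s,ds=get_image("side"); np.savez("f7.npz",s=s,ds=ds)
cv2.imwrite("pics/pin3.png",cv2.resize(s[165:240,240:315,::-1],(500,500),interpolation=cv2.INTER_CUBIC))
E
```

```text
t 17.4 pos [0.5924 0.0951 0.1534] yaw -80.97 zax [-3.0e-04 -1.1e-03 -1.0e+00] F [-0.98 -0.28 -0.16] w 0.4601519269445318 0.0
shift [-0.  -0.4 66.2] spin 0.03
```

View pics/pin3.png

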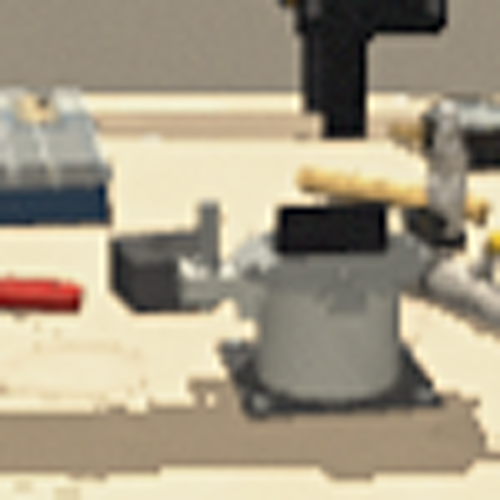

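The pin stands upright in the ear at about (207,240), collar down, and the lid is level. Next I'll grip the handle.

arm_command([
  [40,0,0,25,0],
  [40,0,0,45,0],
  [40,0,0,58,0],
  [40,0,0,65,0],
  [40,0,0,65,0],
], newtons=45)

```text
time: 17.87
position: [0.5902, 0.0948, 0.0872]
tool_rot: [3.131, 0.247, -0.005]
ft_force: [-0.0, 0.5, -1.0]
grip_width: 0.46
grip_force: 0.0
```

arm_command([
  [8,0,0,0,0],
  [8,0,0,0,0],
  [8,0,0,0,0],
  [8,0,0,0,0],
  [8,0,0,0,0],
])

```text
time: 18.28
position: [0.5924, 0.0952, 0.0893]
tool_rot: [-3.131, -0.247, -0.002]
ft_force: [0.6, 0.9, 0.2]
grip_width: 0.17
grip_force: 0.0
```

arm_command([
  [8,0,0,0,0],
  [8,0,0,0,0],
  [8,0,0,0,0],
])

```text
time: 18.53
position: [0.5922, 0.0952, 0.0891]
tool_rot: [-3.131, -0.247, -0.001]
ft_force: [-0.9, -0.0, 2.9]
grip_width: 0.131
grip_force: 45.0
```

```bash
python3 - <<'E'
from h import *
rel(.5923,.0954,.0872,-35)
print(get_state()["joint_positions"],get_state()["torque"])
E
```

```text
t 18.5333 pos [0.5922 0.0952 0.0891] yaw -80.97 zax [ 7.e-04  4.e-04 -1.e+00] F [-0.86 -0.02  2.94] w 0.13112001202636347 44.99991246499121
shift [ 0.1 -0.2  1.9] spin -45.97
[-0.66922342  0.36306132  0.56124404  1.7674858  -0.21727724  1.07221912
 -1.44599276] [ 0.00569818  0.28194795 -0.00815779]
```

arm_command([
  [8,0,0,-0.3,-2],
  [8,0,0,-0.3,-5],
  [8,0,0,-0.3,-8],
  [8,0,0,-0.3,-11],
  [8,0,0,-0.3,-14],
])

```text
time: 18.95
position: [0.5922, 0.0947, 0.0891]
tool_rot: [3.077, 0.63, 0.001]
ft_force: [-0.4, -0.7, 1.7]
grip_width: 0.132
grip_force: 45.0
```

```bash
python3 - <<'E'
from h import *
rel(.5922,.0952,.0888,-35)
print(get_state()["torque"])
E
```

```text
t 18.95 pos [0.5922 0.0947 0.0891] yaw -66.85 zax [ 6.e-04 -2.e-04 -1.e+00] F [-0.4  -0.67  1.67] w 0.1318792792709377 45.00386738218367
shift [ 0.2 -0.4  0.3] spin -31.85
[-0.13985484  0.11485234 -0.05299521]
```

arm_command([
  [8,0,0,0,-3],
  [8,0,0,0,-6],
  [8,0,0,0,-9],
  [8,0,0,0,-12],
  [8,0,0,0,-16],
])

```text
time: 19.37
position: [0.5922, 0.095, 0.0891]
tool_rot: [2.96, 1.053, 0.001]
ft_force: [0.0, 0.4, 0.9]
grip_width: 0.136
grip_force: 45.0
```

arm_command([
  [8,0,0,0,-3],
  [8,0,0,0,-6],
  [8,0,0,0,-9],
  [8,0,0,0,-12],
  [8,0,0,0,-16],
])

```text
time: 19.78
position: [0.5922, 0.0951, 0.0891]
tool_rot: [2.784, 1.455, 0.001]
ft_force: [0.1, -1.0, 1.9]
grip_width: 0.134
grip_force: 45.0
```

arm_command([
  [8,0,0,0,0],
  [8,0,0,0,0],
  [8,0,0,0,0],
])

```text
time: 20.03
position: [0.5922, 0.095, 0.0891]
tool_rot: [2.787, 1.449, 0.001]
ft_force: [0.8, 0.5, 1.7]
grip_width: 0.134
grip_force: 45.0
```

```bash
python3 - <<'E'
from h import *
rel(.5922,.0952,.0888,-35)
print(get_state()["torque"])
im,d=get_image("top"); s,ds=get_image("side"); np.savez("f8.npz",im=im,d=d,s=s,ds=ds)
cv2.imwrite("pics/turn.png",np.hstack([cv2.resize(im[165:225,220:280,::-1],(400,400),interpolation=cv2.INTER_CUBIC),cv2.resize(s[175:235,250:310,::-1],(400,400),interpolation=cv2.INTER_CUBIC)]))
E
```

```text
t 20.0333 pos [0.5922 0.095  0.0891] yaw -35.07 zax [ 6.e-04  1.e-04 -1.e+00] F [0.82 0.45 1.71] w 0.13447847185444148 45.001875227317214
shift [ 0.2 -0.1  0.3] spin -0.07
[-0.09169397  0.07717407  0.05635357]
```

View pics/turn.png

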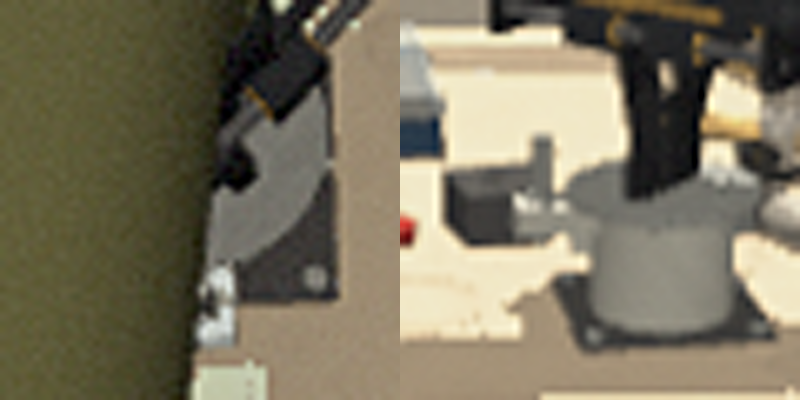

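The outer lid has turned about 46°, and the pin and ear haven't moved. Lift slowly.

arm_command([
  [8,0,0,-1,0],
  [8,0,0,-2,0],
  [8,0,0,-3,0],
  [8,0,0,-4,0],
  [8,0,0,-5,0],
])

```text
time: 20.55
position: [0.5916, 0.0951, 0.0936]
tool_rot: [-2.786, -1.451, 0.001]
ft_force: [0.4, 0.2, -1.6]
grip_width: 0.134
grip_force: 45.0
```

arm_command([
  [8,0,0,-1,0],
  [8,0,0,-2,0],
  [8,0,0,-2,0],
])

```text
time: 20.8
position: [0.5921, 0.0951, 0.0962]
tool_rot: [2.786, 1.451, 0.001]
ft_force: [0.3, -0.2, -1.4]
grip_width: 0.135
grip_force: 45.0
```

```bash
python3 - <<'E'
from h import *
rel(.5922,.0952,.19,-35)
print(get_state()["torque"])
E
```

```text
t 20.8 pos [0.5921 0.0951 0.0962] yaw -34.97 zax [ 4.e-04  2.e-04 -1.e+00] F [ 0.33 -0.21 -1.39] w 0.13500413522037108 44.99975276179612
shift [  0.2   0.1 -93.8] spin 0.03
[-0.09052737  0.10806116 -0.02048855]
```

arm_command([
  [8,0,0,-4,0],
  [8,0,0,-10,0],
  [8,0,0,-20,0],
  [8,0,0,-32,0],
  [8,0,0,-45,0],
])

```text
time: 21.22
position: [0.592, 0.095, 0.1423]
tool_rot: [2.786, 1.451, 0.001]
ft_force: [0.5, -0.1, -1.3]
grip_width: 0.132
grip_force: 45.0
```

arm_command([
  [8,0,0,-15,0],
  [8,0,0,-32,0],
  [8,0,0,-48,0],
  [8,0,0,-58,0],
  [8,0,0,-62,0],
])

```text
time: 21.63
position: [0.5932, 0.0952, 0.206]
tool_rot: [2.786, 1.451, 0.007]
ft_force: [-0.4, -1.3, -1.6]
grip_width: 0.135
grip_force: 45.0
```

arm_command([
  [8,0,0,0,0],
  [8,0,0,0,0],
  [8,0,0,0,0],
  [8,0,0,0,0],
])

```text
time: 21.97
position: [0.5913, 0.095, 0.2017]
tool_rot: [-2.786, -1.451, 0.003]
ft_force: [0.6, 0.8, -1.2]
grip_width: 0.137
grip_force: 45.0
```

```bash
python3 - <<'E'
from h import *
rel(.5922,.0952,.19,-35)
s,ds=get_image("side")
cv2.imwrite("pics/end.png",cv2.resize(s[145:240,235:330,::-1],(560,560),interpolation=cv2.INTER_CUBIC))
E
```

```text
t 21.9667 pos [0.5913 0.095  0.2017] yaw -34.96 zax [-1.9e-03 -6.0e-04 -1.0e+00] F [ 0.64  0.77 -1.2 ] w 0.13734553527331422 44.99994381330907
shift [ 0.7  0.7 11.7] spin 0.04
```

View pics/end.png

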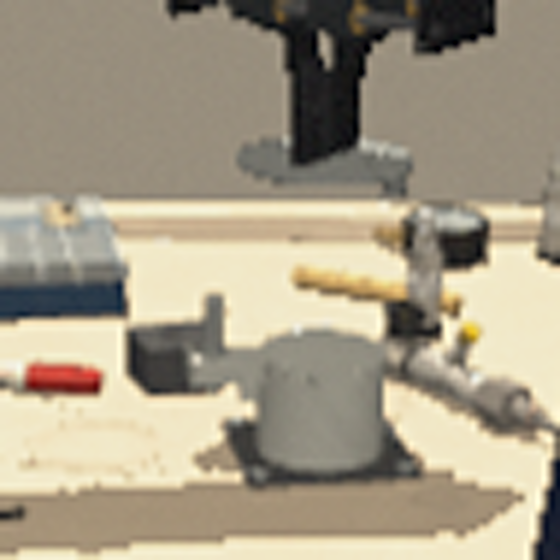

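The outer lid is held level about 11 cm above where it sat. The pinned inner lid is still closed on the pot with the pin upright.

arm_command([
  [8,0,0,0,0],
  [8,0,0,0,0],
  [8,0,0,0,0],
  [8,0,0,0,0],
  [8,0,0,0,0],
])

```text
time: 22.43
position: [0.5919, 0.0951, 0.2028]
tool_rot: [-2.786, -1.451, -0.0]
ft_force: [0.4, -0.3, -1.4]
grip_width: 0.132
grip_force: 45.0
```

```bash
python3 -c "
from h import *
rel(.5922,.0952,.19,-35); print(close_job())"
```

```text
t 22.4333 pos [0.5919 0.0951 0.2028] yaw -34.97 zax [-0.  0. -1.] F [ 0.39 -0.32 -1.43] w 0.13210994829089284 44.99963636510074
shift [ 0.3  0.2 12.8] spin 0.03
the job is handed in; nothing more can be done
None
```

The job is done and handed in at 22.4 s: the inner lid is closed and pinned on the pot, and the outer lid is unhooked and held level about 11 cm above where it sat.

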